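# Hang the work lamp on the swing-arm hanger

## Robot

A 6-joint arm with a two-finger parallel gripper is mounted at the origin on the work surface. World frame = base frame: x ahead of the robot, y to its left, z up, the work surface at z = 0. Lengths are in m, angles in rad, forces in N, time in s.
With the tool pointing down it reaches from about 0.35 to 0.925 m from the base axis. Payload 6.4 kg.
Tool frame: the origin (TCP) lies at the very end of the fingers, on their centre line; the grasp point (between the pads) lies 19 mm behind it; x points along the fingers, y is the direction in which the jaws open and shut, and the axes are right-handed (so a half turn about x gives the same grasp; the last joint's range is limited). The gripper opens to 85 mm and grips with 20 to 120 N. Pads are 22 mm wide; open, the fingers measure 114 mm over their backs; the gripper's body (76 mm by 85 mm) begins 54 mm behind the grasp point. The pads swing forward as they close: fully open they stand 13 mm farther back than shut.
Start: joints at [0.931, 0.245, 1.558, -0, 1.339, -0.174], TCP at [0.292, 0.581, 0.231] pointing down, gripper open.
Joint ranges: [-3.13, 3.13], [-1.02, 2.26], [0.13, 2.54], [-0.95, 4.09], [0.21, 2.88], [-2.74, 2.74]. Speed limits (rad/s): [2.57, 2.57, 3.14, 3.14, 3.14, 3.14].

## Interface

Orientations are given as a unit quaternion [w, x, y, z].
In Python, from workcell import r gives the robot as it stands.
- The arm moves only by the tool step_arm, never from a script. Its argument "steps" is a list that holds one entry, the list of rows, each a list of 7 numbers: the turn, a rotation vector about the tool's x, y, z in rad, then the shift along the tool's x, y, z in mm, then the finger opening in mm, from 0 to 85.4. A call has 1 to 12 rows; each row is the pose to reach, as a shift and turn from the pose commanded when the call began, along the tool's axes at that moment; what a row does not reach only later rows make up. A row lasts 1/10 s, in which the tool goes at most 50 mm and 8.59 degrees, less where a joint would pass 70% of its speed; a pose out of reach is approached as far as the arm can. A call with a gripper value outside its range is refused whole. The fingers move at their own pace and stop on an object; "force" is the grip in N (left out, the last holds). Time passes only in rows, so rows that repeat a pose let the fingers close. It gives the time, the measured TCP pose, the force and the opening at its end, in the units of the state.
- r.observe(): the state, without advancing time (a new reading comes with each control period).
- r.read_camera(name): name is "scene" or "top" or "wrist"; returns a dict with "frame" (420x560x3 uint8, blue, green, red), "fov_y" (degrees; the focal length in pixels is half the picture's height over the tangent of half this angle, whatever the lens; pixels are square), "cx", "cy" (the principal point, pixels), "T" (4x4, takes a point from camera to world coordinates). Camera axes: x right, y down, z forward; pixel columns grow to the right and rows downward; lengths in m; the calibration is good to about 2 mm. A picture is of the moment at which its call begins. There is no depth.
- r.sign_off(): hands the job in, once; it reports no verdict.
The state is a dict: "clock": time; "q": joint angles; "qd": joint speeds; "joint_efforts": joint torques, N m; "tool_pos": TCP position; "eef_rot": TCP orientation; "force": force on the tool from outside, world axes, zero at the start; "moment": the same for the moment, N m; "grip_width": finger opening in m.
Only numpy, scipy, OpenCV 4.12 (cv2) and the standard library are available. Lean on these libraries where they do the work, as an engineer would, in place of code of your own. Each camera call takes 0.05 s, during which the arm holds its last target. There are 200 camera calls.

## Task

Swing the hanger's arm out to its stop and hang the cordless work lamp on the eye at the end of the arm: press the sprung gate of the lamp's hook against the eye's end bar until the bar passes and the gate springs shut, then let the lamp down to hang quietly from the crown of its hook. Keep the lamp upright, and leave the whetstone, knife, dressing stone and cup where they are.

Things in the scene. Friction and masses are not known exactly. Their poses are not given: they have to be found in the camera images.
- lamp: Loose cordless work lamp, 0.22 to 0.38 kg, standing upright. Origin: centre of its underside, z up. Round body 52 mm across, 85 mm high (black foot, white diffuser, grey cap). On the cap, rigidly fixed, stands a plain steel snap hook in the lamp's x-z plane, 10 mm thick in y, 62 mm wide, its bottom bar at z = 98 mm, its top at z = 193 mm.
- hook_grip (a point): Upper end of the hook's back (spine), the place to grip the lamp from above, fingers closing along the lamp's y. At lamp x = -26, y = 0, z = 166 mm, axes as the lamp's. The spine is a flat-sided bar, 12 mm in x by 10 mm in y, from lamp z = 95 to 169 mm; the arched crown goes on from its top.
- hook_crown (a point): Where the axis of the eye's bar lies once the lamp hangs on it: under the highest point of the arched crown, at lamp x = 0, y = 0, z = 179 mm, axes as the lamp's. The crown ends in the nose, which comes down at lamp x = +26 mm to z = 149 mm. Clear width inside the hook 42 mm.
- gate (a joint): Thin dark sprung gate on the hook's +x side, a 7 mm bar at lamp x = 26 mm, hinged at its foot (z = 102 mm), free end under the nose. 0 = shut, up to 0.95 rad inward. A bar entering level at lamp z = 136 mm, pushed on to x = 0, opens it with 2 to 5 N; the gate springs shut once the bar is moved on up into the crown (by lowering the lamp).
- hanger: Dark steel hanger fixed on the bench: 110 mm square foot plate and an upright post 24 mm across; the arm's hub on it is 36 mm across and tops out at 314 mm. Origin: on the post's axis at bench level, z up. Its -x axis points where the arm points when it is at its stop (roughly towards the robot). The arm's pivot axis is the post's axis.
- swing_arm (a joint): Angle of the hanger's arm. 0 = at its stop, along the hanger's -x; positive = swung away, clockwise seen from above, to the robot's left (+y), up to 1.6 rad. Stiff pivot, about 0.3 N m: it stays where it is left. The arm's axis is level, 290 mm above the bench: a 12 mm round rod from the post out to 128 mm, then the eye, to 190 mm from the post's axis.
- eye_bar (a point): Middle of the eye's end bar, on its axis, 190 mm from the post's axis, 290 mm above the bench; x along the arm to the post, y along the bar, z up. The eye is a closed level D-shaped loop of 8 mm round steel at the arm's end: its end bar is straight, 56 mm long, square to the arm; the opening behind it is 48 mm wide and over 35 mm deep.
- whetstone: Bystander: whetstone on its wooden base, 240 x 85 x 48 mm, origin under its centre.
- knife: Bystander: knife lying flat, 310 mm long and 34 mm wide, 20 mm high, origin under the bolster, blade towards its +x.
- dressing_stone: Bystander: small dressing stone, 60 x 30 x 20 mm, origin under its centre.
- cup: Bystander: water cup, 68 mm across, 75 mm high, origin under its centre.
There are look-alikes about, which are no part of the job. There is more than one size of the lamp; the job needs the smaller.

How it is judged:
By the outcome, as a careful person would: the job done as asked, in the order asked, and still so for the second after the job is handed in, with the robot touching nothing.
It also fails if it takes over 58 s, if anything falls off the work surface, if the arm or the gripper's body presses on something with over 40 N, if the wrist force passes 120 N, or if a joint passes its speed limit or range.

## Working session

There is one attempt and no reset: what is moved stays moved. The work goes in short steps, Python scripts to look and compute and a tool call to move; the robot and the scene stay as the last step left them, time stands still between calls to the robot, and variables do not carry over. Pictures are saved under pics/ and viewed, about 8 in all and at most 12, crops included, and the job is handed in when it is done.

Besides the shell and the picture viewer there is one more tool, called by a JSON object that holds its "api" and its "payload". step_arm: Moves the arm, as the interface text tells. Its arguments: {"type":"object","properties":{"steps":{"type":"array","items":{"type":"array","items":{"type":"array","items":{"type":"number"}}}},"force":{"type":"number"}},"required":["steps"]}

```bash
mkdir -p pics; cat > h.py <<'E'
import numpy as np, cv2, pickle
from workcell import r
def shot(n,tag):
    c=r.read_camera(n); pickle.dump(c,open(f'pics/{tag}.pkl','wb')); cv2.imwrite(f'pics/{tag}.png',c['frame']); return c
def load(tag): return pickle.load(open(f'pics/{tag}.pkl','rb'))
def ray(c,u,v):
    f=c['frame'].shape[0]/2/np.tan(np.radians(c['fov_y'])/2)
    d=c['T'][:3,:3]@np.array([(u-c['cx'])/f,(v-c['cy'])/f,1]); return c['T'][:3,3],d/np.linalg.norm(d)
def onz(c,u,v,z):
    o,d=ray(c,u,v); return o+d*(z-o[2])/d[2]
def proj(c,p):
    f=c['frame'].shape[0]/2/np.tan(np.radians(c['fov_y'])/2)
    q=c['T'][:3,:3].T@(np.array(p)-c['T'][:3,3]); return np.array([c['cx']+f*q[0]/q[2],c['cy']+f*q[1]/q[2]])
def tri(a,b):
    (o,d),(p,e)=a,b; s=np.linalg.lstsq(np.c_[d,-e],p-o,rcond=None)[0]
    x,y=o+d*s[0],p+e*s[1]; return (x+y)/2,np.linalg.norm(x-y)
E
python3 - <<'E'
from h import *
a=shot('scene','s0');b=shot('top','t0');w=shot('wrist','w0')
for c in(a,b,w):print(c['fov_y'],c['T'].round(3).tolist())
print(r.observe())
E
```

```text
43.293899519831456 [[0.032, 0.601, -0.799, 1.498], [0.999, -0.021, 0.024, -0.023], [-0.003, -0.799, -0.601, 0.91], [0.0, 0.0, 0.0, 1.0]]
56.70537754986205 [[0.02, -0.987, 0.162, 0.388], [-1.0, -0.019, 0.009, -0.021], [-0.006, -0.163, -0.987, 1.083], [0.0, 0.0, 0.0, 1.0]]
60.32703228190692 [[0.449, 0.851, 0.271, 0.223], [0.893, -0.428, -0.138, 0.614], [-0.001, 0.304, -0.953, 0.372], [0.0, 0.0, 0.0, 1.0]]
{'clock': 0.15, 'q': array([ 9.30910804e-01,  2.45691094e-01,  1.55871655e+00,  1.94094531e-05,
        1.33870173e+00, -1.74087818e-01]), 'qd': array([ 0.00115764, -0.00124338, -0.00470313, -0.00200094,  0.00038179,
        0.00025005]), 'joint_efforts': array([-5.66725139e-04, -4.29986608e+01, -3.26551688e+01, -1.29625396e-04,
        3.57280129e-03,  4.86320317e-06]), 'tool_pos': array([0.29166699, 0.58041785, 0.23041889]), 'eef_rot': array([ 0.68779695,  0.16271129,  0.68823375, -0.16369088]), 'force': array([ 0.63753122,  0.15220199, -0.5732677 ]), 'moment': array([-0.03411887, -0.01469817,  0.00140223]), 'grip_width': 0.08548471342179477}
```

View pics/s0.png

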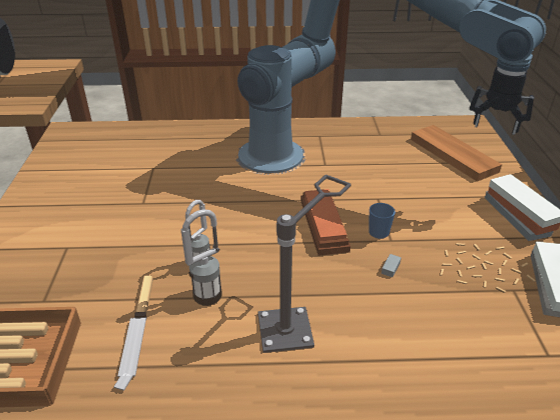

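View pics/t0.png

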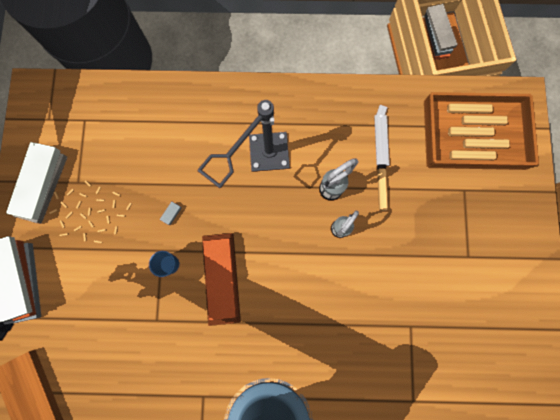

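Two candidate lamps in the top view: one at (335,180) and one at (345,225). The second looks smaller; in the scene view it stands behind the first, at (197,235). I'll confirm this in one enlarged crop.

```bash
python3 - <<'E'
from h import *
a=load('s0')['frame'][190:310,165:265];b=load('t0')['frame'][85:245,185:385]
a=cv2.resize(a,None,fx=4,fy=4,interpolation=cv2.INTER_CUBIC)[:,:320]
b=cv2.resize(b,None,fx=2.4,fy=2.4,interpolation=cv2.INTER_CUBIC)
o=np.zeros((480,800,3),np.uint8);o[:480,:320]=a;o[:384,320:800]=b
cv2.imwrite('pics/c1.png',o)
c=load('t0')
for u,v in[(331,190),(341,231)]:print(onz(c,u,v,0))
for uv in [(268,151),(265,107)]:print(onz(c,*uv,0),onz(c,*uv,.314))
print(onz(c,208,171,.29))
E
```

```text
[ 0.62252261 -0.16418251  0.        ]
[ 0.50609666 -0.19175679  0.        ]
[0.73434589 0.01751647 0.        ] [0.63392592 0.00644045 0.314     ]
[0.86891237 0.02954318 0.        ] [0.72948467 0.01498089 0.314     ]
[0.59566832 0.13234252 0.29      ]
```

View pics/c1.png

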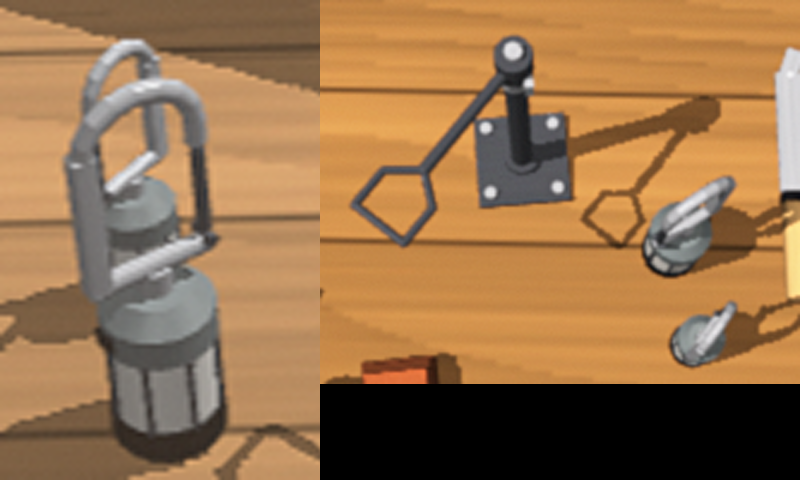

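Confirmed: the small lamp is the far one, top (341,231), near world (0.51,-0.19). The one at (331,190) is clearly larger. Next I'll measure the hanger from its plate and hub.

```bash
python3 - <<'E'
from h import *
from scipy.spatial.transform import Rotation as R
c=load('t0');s=load('s0')
P=[onz(c,(x-320)/2.4+185-.3,y/2.4+85-.3,.008) for x,y in[(475,127),(566,114),(573,199),(482,208)]]
P=np.array(P);print(P.round(4),'ctr',P.mean(0))
for i in range(4):
    d=P[(i+1)%4]-P[i];print(np.linalg.norm(d),np.degrees(np.arctan2(d[1],d[0])))
for uv in[(260,320),(303,312),(313,348),(264,349)]:print('s',onz(s,*uv,.008).round(4))
print('hub',tri(ray(c,265.3,106),ray(s,286.5,219)))
for n,uv in dict(c1=(198.3,170),c2=(220,186),sh1=(212,154.5),sh2=(229,155),mid=(209.2,178)).items():print(n,onz(c,*uv,.29).round(4))
print(R.from_quat(np.roll(r.observe()['eef_rot'],-1)).as_matrix().round(3))
E
```

```text
[[ 0.771   0.0722  0.008 ]
 [ 0.7893 -0.037   0.008 ]
 [ 0.6838 -0.0469  0.008 ]
 [ 0.6708  0.0608  0.008 ]] ctr [0.7286931  0.01227512 0.008     ]
0.11075056236556068 -80.4716836091767
0.10598779930165093 -174.61087820557395
0.10849891961164089 96.87665639076322
0.10083024855053173 6.525295479477411
s [ 0.7125 -0.0382  0.008 ]
s [0.6925 0.0585 0.008 ]
s [0.7924 0.0723 0.008 ]
s [ 0.7915 -0.0303  0.008 ]
hub (array([0.73448096, 0.01581225, 0.3078959 ]), np.float64(0.002250067809169882))
c1 [0.5975 0.1529 0.29  ]
c2 [0.5639 0.1057 0.29  ]
sh1 [0.6318 0.1256 0.29  ]
sh2 [0.6313 0.0896 0.29  ]
mid [0.5806 0.1291 0.29  ]
[[-0.001  0.449  0.893]
 [-0.001  0.893 -0.449]
 [-1.    -0.001 -0.   ]]
```

{"api": "step_arm", "payload": {"steps": [[[0,0,0,-50,0,0,60],[0,0,0,-100,0,0,30],[0,0,0,-130,-20,46,0],[0,0,0,-130,-38,88,0],[0,0,0,-130,-56,130,0],[0,0,0,-130,-76,176,0],[0,0,0,-130,-96,222,0],[0,0,0,-130,-116,268,0],[0,0,0,-130,-136,314,0],[0,0,0,-130,-156,360,0],[0,0,0,-130,-176,406,0],[0,0,0,-130,-196,452,0]]], "force": 40}}

```text
clock: 1.35
tool_pos: [0.6079, 0.2017, 0.361]
eef_rot: [0.688, 0.163, 0.688, -0.163]
force: [-0.1, 0.9, -0.3]
grip_width: -0.0003
```

{"api": "step_arm", "payload": {"steps": [[[0,0,0,0,-20,46,0],[0,0,0,0,-44,104,0],[0,0,0,0,-44,104,0],[0,0,0,0,-44,104,0]]]}}

```text
clock: 1.75
tool_pos: [0.6808, 0.1157, 0.36]
eef_rot: [0.687, 0.164, 0.688, -0.164]
force: [-0.3, 0.5, -0.5]
grip_width: 0.0001
```

{"api": "step_arm", "payload": {"steps": [[[0,0,0,45,0,0,0],[0,0,0,90,0,0,0],[0,0,0,90,-15,-2,0],[0,0,0,90,-29,-5,0],[-0.05,0,0,90,-39,-8,0],[-0.1,0,0,90,-49,-11,0],[-0.17,0,0,90,-60,-11.5,0],[-0.24,0,0,90,-70,-12,0],[-0.32,0,0,90,-79,-11,0],[-0.4,0,0,90,-88,-10,0],[-0.4,0,0,90,-88,-10,0]]]}}

```text
clock: 2.85
tool_pos: [0.6323, 0.0425, 0.2757]
eef_rot: [0.709, 0.023, 0.705, -0.024]
force: [-0.5, 0.8, 0.1]
grip_width: -0.0
```

```bash
python3 - <<'E'
from h import *
t=shot('top','t1');o=r.observe();print(o['force'],o['tool_pos'])
cv2.imwrite('pics/t1c.png',cv2.resize(t['frame'][60:260,150:400],None,fx=3,fy=3,interpolation=cv2.INTER_CUBIC))
E
```

```text
[0.75848054 0.58314173 0.38972152] [0.63229769 0.04288904 0.27510898]
```

View pics/t1c.png

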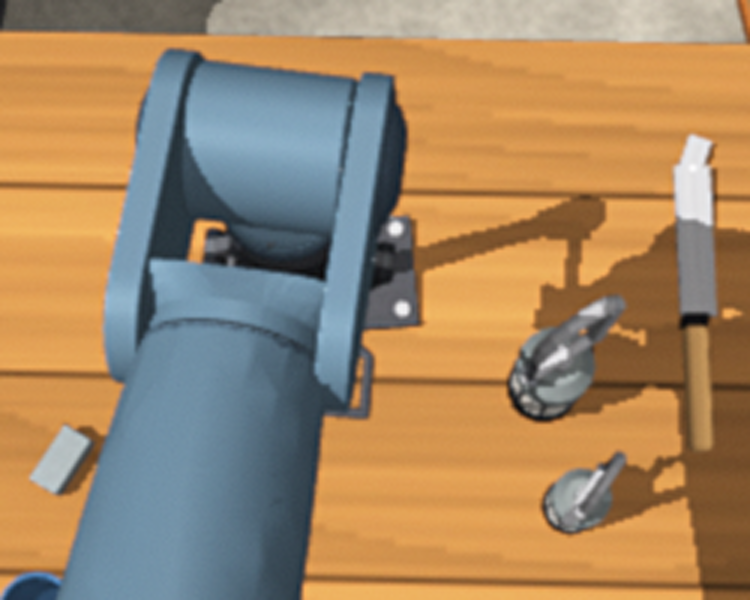

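The arm is swinging along, with the eye's side edge now at about (273,180) in full-picture pixels. I'll go on gently to the stop, watching the force.

{"api": "step_arm", "payload": {"steps": [[[0,0,0,0,-3,0,0],[-0.03,0,0,0,-6,-1,0],[-0.06,0,0,0,-9,-1,0],[-0.09,0,0,0,-12,-2,0],[-0.12,0,0,0,-15,-2,0],[-0.12,0,0,0,-15,-2,0]]]}}

```text
clock: 3.5
tool_pos: [0.6293, 0.0288, 0.2727]
eef_rot: [0.708, -0.019, 0.706, 0.019]
force: [0.6, 1.8, 1.8]
grip_width: 0.0001
```

{"api": "step_arm", "payload": {"steps": [[[0,0,0,0,-1,0,0],[0,0,0,0,-2,0,0],[0,0,0,0,-3,0,0],[0,0,0,0,-3,0,0]]]}}

```text
clock: 3.9
tool_pos: [0.629, 0.0258, 0.2716]
eef_rot: [0.707, -0.019, 0.707, 0.019]
force: [-1.1, 4.1, 3.8]
grip_width: 0.0
```

{"api": "step_arm", "payload": {"steps": [[[0,0,0,0,-1,0,0],[0,0,0,0,-2,0,0],[0,0,0,0,-3,0,0],[0,0,0,0,-3,0,0]]]}}

```text
clock: 4.3
tool_pos: [0.629, 0.0255, 0.2717]
eef_rot: [0.707, -0.017, 0.707, 0.022]
force: [-0.6, 13.1, 4.4]
grip_width: -0.0
```

{"api": "step_arm", "payload": {"steps": [[[0,0,0,0,-1,0,0],[0,0,0,0,-2,0,0],[0,0,0,0,-2,0,0]]]}}

```text
clock: 4.6
tool_pos: [0.629, 0.0254, 0.2717]
eef_rot: [0.707, -0.017, 0.707, 0.023]
force: [-1.5, 19.1, 5.4]
grip_width: -0.0001
```

The stop is reached: force rises to 19 N with no travel. I'll back off, lift, and go and look at the small lamp.

{"api": "step_arm", "payload": {"steps": [[[0,0,0,0,15,0,0],[0,0,0,0,35,0,0],[0,0,0,-45,35,0,0],[0,0,0,-90,35,0,20],[0,0,0,-105,15,-30,40],[0,0,0,-105,-15,-60,60],[0,0,0,-105,-45,-90,85],[0,0,0,-105,-75,-120,85],[0,0,0,-105,-105,-150,85],[0,0,0,-105,-135,-180,85],[0,0,0,-105,-165,-210,85],[0,0,0,-105,-200,-240,85]]]}}

```text
clock: 5.8
tool_pos: [0.3986, -0.1933, 0.3758]
eef_rot: [0.706, -0.02, 0.707, 0.019]
force: [0.1, -0.4, -0.1]
grip_width: 0.0851
```

{"api": "step_arm", "payload": {"steps": [[[0,0,0,0,0,0,85],[0,0,0,0,0,0,85]]]}}

```text
clock: 6.0
tool_pos: [0.3996, -0.1931, 0.3758]
eef_rot: [0.707, -0.018, 0.707, 0.018]
force: [-0.4, 0.0, -0.6]
grip_width: 0.0851
```

```bash
python3 - <<'E'
from h import *
t=shot('top','t2');w=shot('wrist','w2');s=shot('scene','s2');o=r.observe();print(o['force'],o['tool_pos'],o['eef_rot'])
a=cv2.resize(t['frame'][70:240,200:400],None,fx=2,fy=2,interpolation=cv2.INTER_CUBIC)
b=cv2.resize(w['frame'],(400,300));d=cv2.resize(s['frame'][150:300,170:370],None,fx=2,fy=2,interpolation=cv2.INTER_CUBIC)
m=np.zeros((600,800,3),np.uint8);m[:340,:400]=a;m[:300,400:]=d[:300];m[300:,400:]=b
cv2.imwrite('pics/m2.png',m)
E
```

```text
[ 0.26376375 -0.74233325  0.2756484 ] [ 0.40078758 -0.19152633  0.37602545] [ 0.70660053 -0.01964415  0.70706517  0.01971388]
```

View pics/m2.png

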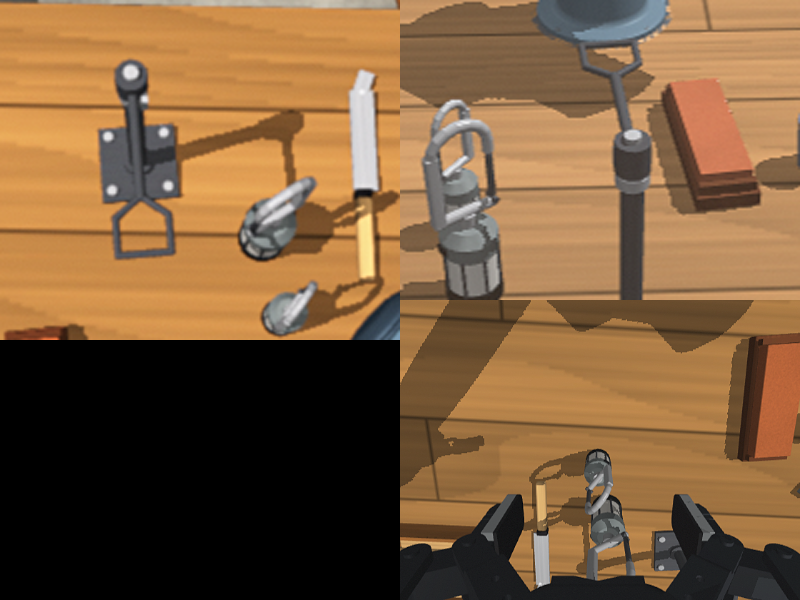

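Top view: the arm is at its stop, with the end bar between crop (115,256) and (174,250). The wrist view shows the small lamp at about (600,470) with its hook below it. I'll enlarge that and fix the eye bar's position.

```bash
python3 - <<'E'
from h import *
t=load('t2');w=load('w2');s=load('s2')
print(w['T'].round(3).tolist())
e=[onz(t,x/2+200-.25,y/2+70-.25,.29) for x,y in[(115,256),(174,250),(132,78)]]
print('bar',e,(e[0]+e[1])/2,np.linalg.norm(e[0]-e[1]),np.degrees(np.arctan2(*(e[0]-e[1])[1::-1])))
print('hub',tri(ray(t,130/2+199.7,72/2+69.7),ray(s,632/2-200+170,136/2+150)))
print('hub top',onz(t,130/2+199.7,72/2+69.7,.314))
L=cv2.resize(w['frame'][200:330,220:350],None,fx=4.6,fy=4.6,interpolation=cv2.INTER_CUBIC)
cv2.imwrite('pics/w2c.png',L)
E
```

```text
[[-0.053, 0.951, 0.303, 0.323], [0.999, 0.05, 0.017, -0.198], [0.0, 0.304, -0.953, 0.518], [0.0, 0.0, 0.0, 1.0]]
bar [array([0.54040923, 0.02722293, 0.29      ]), array([ 0.54790996, -0.03389735,  0.29      ]), array([0.73617263, 0.01437641, 0.29      ])] [ 0.5441596  -0.00333721  0.29      ] 0.06157880643491275 96.99639544963
hub (array([0.73413655, 0.01594221, 0.31003153]), np.float64(0.0001467163372901236))
hub top [0.73235709 0.01568112 0.314     ]
```

View pics/w2c.png

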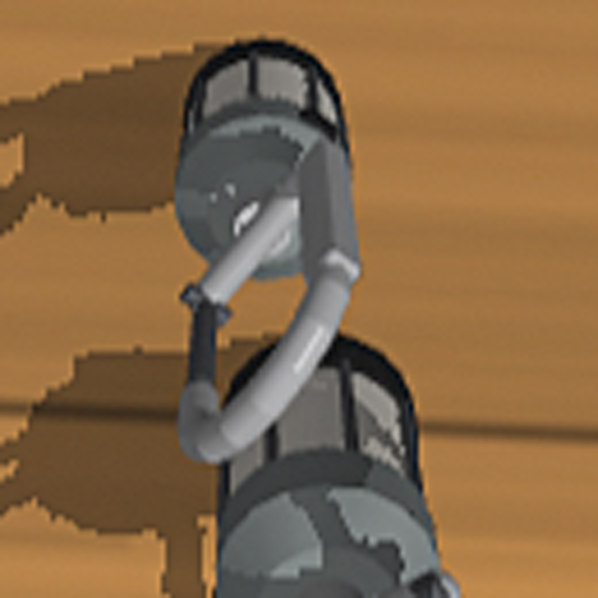

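The small lamp's spine is on the right of the crop, top end about (338,262). The dark gate is on the left, from its foot (207,300) up to the nose at about (197,395), so the gate faces +x, −y.

```bash
python3 - <<'E'
from h import *
w=load('w2')
g=lambda x,y,z:onz(w,x/4.6+220-.4,y/4.6+200-.4,z)
S=g(338,262,.169);N=g(198,395,.149);G=g(207,300,.102);C=g(264,195,.085);F=g(308,172,.098);T=g(290,360,.188)
for n,p in dict(S=S,N=N,G=G,C=C,F=F,T=T).items():print(n,p.round(4))
for a,b in[(S,N),(S,G),(F,G)]:
    d=b-a;print(np.hypot(*d[:2]),np.degrees(np.arctan2(d[1],d[0])))
t=load('t0')
# foot centre from top view: project predictions for check
y=np.radians(-45)
E
```

```text
S [ 0.4894 -0.171   0.169 ]
N [ 0.5373 -0.202   0.149 ]
G [ 0.5348 -0.2013  0.102 ]
C [ 0.5099 -0.1868  0.085 ]
F [ 0.4968 -0.1755  0.098 ]
T [ 0.5048 -0.1815  0.188 ]
0.05705689556244857 -32.92748604052123
0.054612507463708215 -33.729449823609734
0.04590266270875877 -34.15649614319761
```

{"api": "step_arm", "payload": {"steps": [[[0.13,0,0,0,4,30,70],[0.26,0,0,30,8,60,60],[0.39,0,0,70,14,91,50],[0.52,0,0,110,14,91,50],[0.64,0,0,140,14,91,50],[0.64,0,0,161,14,91,50],[0.64,0,0,161,14,91,50],[0.64,0,0,161,14,91,50]]]}}

```text
clock: 6.95
tool_pos: [0.4911, -0.1725, 0.2157]
eef_rot: [0.677, 0.203, 0.677, -0.204]
force: [0.3, -0.5, 1.3]
grip_width: 0.0501
```

```bash
python3 - <<'E'
from h import *
w=shot('wrist','w3');s=shot('scene','s3');t=shot('top','t3');o=r.observe();print(o['force'],o['tool_pos'],o['eef_rot'],o['grip_width'])
print('tip',proj(w,o['tool_pos']))
cv2.imwrite('pics/w3.png',w['frame'])
E
```

```text
[ 0.67297056 -0.05492367 -0.73756663] [ 0.49159579 -0.17353732  0.21730921] [ 0.67822954  0.20355254  0.67591325 -0.20423597] 0.05005911729236015
tip [276.3509871  278.54477021]
```

View pics/w3.png

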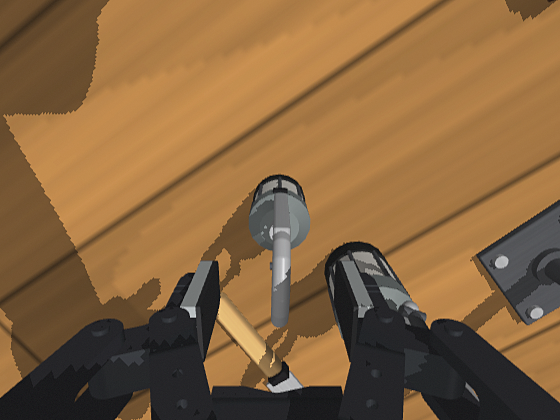

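The hook is seen edge-on between the fingers: spine top at (281,236), nose end at (280,325). I'll compute the offset to the grip point.

```bash
python3 - <<'E'
from h import *
from scipy.spatial.transform import Rotation as R
w=load('w3');o=r.observe();M=R.from_quat(np.roll(o['eef_rot'],-1)).as_matrix();p=o['tool_pos']
for n,u,v,z in[('Stop',281.5,235,.169),('crown',281,270,.193),('nose',280,322,.160),('ctr',279.5,222,.085),('foot',284,196,.1)]:
    q=onz(w,u,v,z);print(n,q.round(4),(M.T@(q-p)*1000).round(1))
print(np.degrees(np.arctan2(M[1,1],M[0,1])))
E
```

```text
Stop [ 0.4927 -0.1708  0.169 ] [48.3  2.9 -0.7]
crown [ 0.5001 -0.1764  0.193 ] [24.3  2.4  8.6]
nose [ 0.5454 -0.2063  0.16  ] [57.5  2.4 62.8]
ctr [ 0.5119 -0.184   0.085 ] [132.4   2.5  22.2]
foot [ 0.4919 -0.167   0.1   ] [117.3   5.6  -3.8]
56.481551595449616
```

{"api": "step_arm", "payload": {"steps": [[[0,0,0,0,2.5,-2,50],[0,0,0,25,2.5,-2,50],[0,0,0,50,2.5,-2,50],[0,0,0,70,2.5,-2,50],[0,0,0,70,2.5,-2,50],[0,0,0,70,2.5,-2,35],[0,0,0,70,2.5,-2,20],[0,0,0,70,2.5,-2,5],[0,0,0,70,2.5,-2,0],[0,0,0,70,2.5,-2,0],[0,0,0,70,2.5,-2,0],[0,0,0,70,2.5,-2,0]]], "force": 80}}

```text
clock: 8.3
tool_pos: [0.4913, -0.1704, 0.1472]
eef_rot: [0.678, 0.204, 0.676, -0.204]
force: [-0.3, 1.9, 6.9]
grip_width: 0.0086
```

{"api": "step_arm", "payload": {"steps": [[[0,0,0,0,0,0,0],[0,0,0,-5,0,0,0],[0,0,0,-15,0,0,0],[0,0,0,-25,0,0,0],[0,0,0,-25,0,0,0],[0,0,0,-25,0,0,0]]]}}

```text
clock: 8.9
tool_pos: [0.4903, -0.1702, 0.1706]
eef_rot: [0.677, 0.204, 0.677, -0.204]
force: [0.9, -0.1, -4.2]
grip_width: 0.0085
```

```bash
python3 - <<'E'
from h import *
w=shot('wrist','w4');s=shot('scene','s4');o=r.observe();print(o['force'],o['moment'],o['tool_pos'],o['eef_rot'],o['grip_width'])
m=np.zeros((420,800,3),np.uint8);m[:,:400]=w['frame'][:,80:480]
m[:,400:]=cv2.resize(s['frame'][150:290,150:283],(400,420),interpolation=cv2.INTER_CUBIC)
cv2.imwrite('pics/m4.png',m)
E
```

```text
[-0.72500499 -0.45016416 -3.70346162] [ 0.00374653  0.13184247 -0.01475286] [ 0.48986737 -0.16993334  0.16986303] [ 0.67668283  0.20424484  0.67729301 -0.20410429] 0.008731613968786973
```

View pics/m4.png

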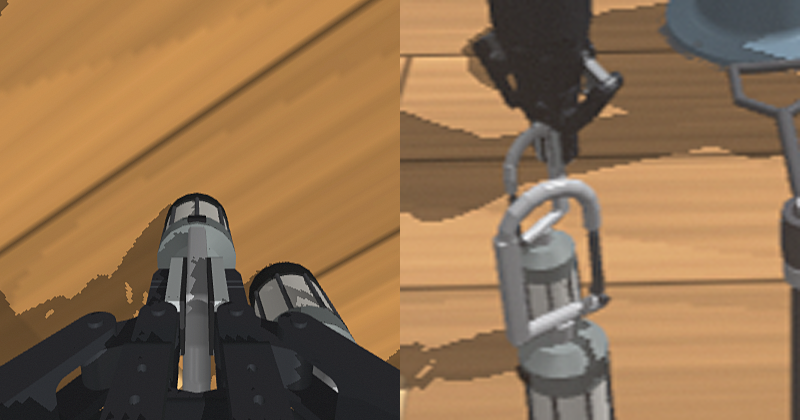

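The lamp is gripped by its spine and hangs upright, clear of the bench. Now I'll lift and carry it to the standoff before the eye, turning it 40°.

{"api": "step_arm", "payload": {"steps": [[[0,0,0,-20,0,0,0],[0,0,0,-50,0,-5,0],[0,0,0,-80,0,-10,0],[-0.08,0,0,-110,12,-22,0],[-0.17,0,0,-130,28,-38,0],[-0.27,0,0,-130,45,-54,0],[-0.37,0,0,-130,62,-70,0],[-0.47,0,0,-130,79,-86,0],[-0.57,0,0,-130,95,-99,0],[-0.65,0,0,-130,105,-107,0],[-0.707,0,0,-130,111,-111,0],[-0.707,0,0,-130,111,-111,0]]]}}

```text
clock: 10.2
tool_pos: [0.4587, -0.0154, 0.2997]
eef_rot: [0.705, -0.043, 0.706, 0.043]
force: [-0.5, -0.7, -4.5]
grip_width: 0.0087
```

{"api": "step_arm", "payload": {"steps": [[[0,0,0,0,0,0,0],[0,0,0,0,0,0,0],[0,0,0,0,0,0,0]]]}}

```text
clock: 10.5
tool_pos: [0.4591, -0.0167, 0.3002]
eef_rot: [0.706, -0.042, 0.706, 0.042]
force: [0.1, -0.3, -3.6]
grip_width: 0.0086
```

```bash
python3 - <<'E'
from h import *
w=shot('wrist','w5');s=shot('scene','s5');t=shot('top','t5');P=[]
for i in range(8):
    o=r.observe();P.append(o['tool_pos'])
    r.read_camera('top')
print(o['force'],o['moment'],np.mean(P,0),o['eef_rot'],o['grip_width'])
m=np.zeros((600,800,3),np.uint8);m[:300,:400]=cv2.resize(w['frame'],(400,300))
m[300:,:400]=cv2.resize(t['frame'][70:220,180:380],(400,300),interpolation=cv2.INTER_CUBIC)
m[:,400:]=cv2.resize(s['frame'][110:310,220:353],(400,600),interpolation=cv2.INTER_CUBIC)
cv2.imwrite('pics/m5.png',m)
E
```

```text
[ 0.48041366  0.019397   -3.5596939 ] [0.00716422 0.1377692  0.06256973] [ 0.45908468 -0.01636062  0.30028993] [ 0.70580731 -0.04283276  0.70581055  0.04281189] 0.00827518461880335
```

View pics/m5.png

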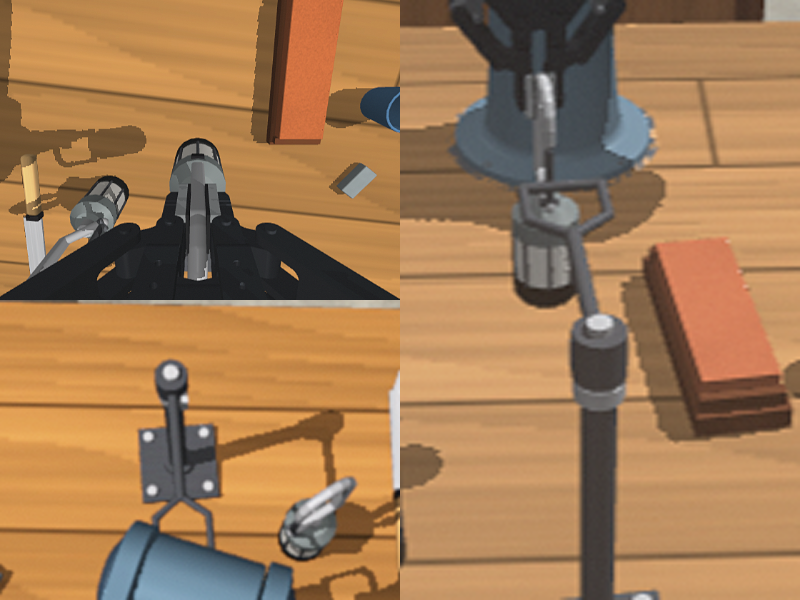

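The scene view shows the hook at column 540 and the end bar spanning (521,187) to (607,182), so the hook lies left of the bar's middle. I'll check that with numbers.

```bash
python3 - <<'E'
from h import *
s=load('s5')
f=lambda x,y:((x-400)/3+220-.3,y/3+110-.3)
a=onz(s,*f(522,187),.29);b=onz(s,*f(608,183),.29);print('bar',a,b,(a+b)/2)
for n,p in dict(nose=(.5107,-.010,.303),gatefoot=(.5107,-.010,.256),eye=(.5444,-.006,.29),hub=(.733,.0157,.314),base=(.4848,-.0133,.154)).items():
    q=proj(s,p);print(n,q.round(1),'in crop',((q-[220,110])*3+400*np.array([1,0])).round(0))
# tilt of the lamp: crown top, gate foot, foot centre columns
for n,(x,y),z in[('crown',(541,82),.347),('gatefoot',(541,196),.256),('foot',(546,295),.154)]:print(n,onz(s,*f(x,y),z))
E
```

```text
bar [ 0.54762945 -0.03024989  0.29      ] [0.54459365 0.03129155 0.29      ] [5.46111548e-01 5.20830133e-04 2.90000000e-01]
nose [269.4 157.6] in crop [548. 143.]
gatefoot [269.6 175.6] in crop [549. 197.]
eye [271.7 171. ] in crop [555. 183.]
hub [285.8 215.9] in crop [597. 318.]
base [268.5 205.3] in crop [546. 286.]
crown [ 0.498113  -0.0150893  0.347    ]
gatefoot [ 0.50828937 -0.01654456  0.256     ]
foot [ 0.49582374 -0.0138337   0.154     ]
```

{"api": "step_arm", "payload": {"steps": [[[0,0,0,0,7,0,0],[0,0,0,0,7,8,0],[0,0,0,0,7,16,0],[0,0,0,0,7,20,0],[0,0,0,0,7,20,0]]]}}

```text
clock: 11.55
tool_pos: [0.4787, -0.0068, 0.3002]
eef_rot: [0.706, -0.043, 0.706, 0.043]
force: [-0.2, -0.5, -4.0]
grip_width: 0.0085
```

```bash
python3 - <<'E'
from h import *
s=shot('scene','s6');o=r.observe();print(o['force'],o['tool_pos'])
cv2.imwrite('pics/s6.png',cv2.resize(s['frame'][110:220,235:325],None,fx=5,fy=5,interpolation=cv2.INTER_CUBIC))
E
```

```text
[-0.70189401  0.14506628 -2.80469993] [ 0.47833446 -0.00685493  0.30012001]
```

View pics/s6.png

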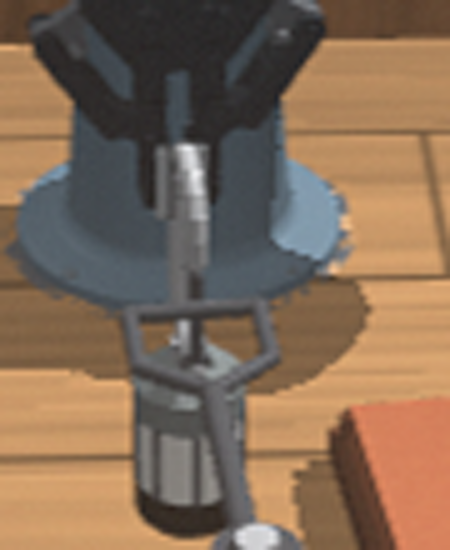

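The hook, at column 193, is centred on the bar (125 to 272). The dark gate, below the nose at (195,268), faces the bar at row 310. Now I'll press in.

{"api": "step_arm", "payload": {"steps": [[[0,0,0,0,0,4,0],[0,0,0,0,0,8,0],[0,0,0,0,0,11,0],[0,0,0,0,0,14,0],[0,0,0,0,0,17,0],[0,0,0,0,0,20,0],[0,0,0,0,0,20,0]]]}}

```text
clock: 12.3
tool_pos: [0.4979, -0.0044, 0.3]
eef_rot: [0.705, -0.043, 0.706, 0.043]
force: [-4.1, 0.0, -3.8]
grip_width: 0.0084
```

{"api": "step_arm", "payload": {"steps": [[[0,0,0,0,0,3,0],[0,0,0,0,0,6,0],[0,0,0,0,0,9,0],[0,0,0,0,0,12,0],[0,0,0,0,0,15,0],[0,0,0,0,0,18,0],[0,0,0,0,0,20,0],[0,0,0,0,0,20,0]]]}}

```text
clock: 13.1
tool_pos: [0.5181, -0.0019, 0.2998]
eef_rot: [0.706, -0.043, 0.706, 0.043]
force: [-0.8, -0.1, -7.3]
grip_width: 0.0085
```

{"api": "step_arm", "payload": {"steps": [[[0,0,0,3,0,0,0],[0,0,0,6,0,0,0],[0,0,0,10,0,0,0],[0,0,0,14,0,0,0],[0,0,0,18,0,0,0],[0,0,0,18,0,0,0]]]}}

```text
clock: 13.7
tool_pos: [0.5178, -0.002, 0.2819]
eef_rot: [0.706, -0.043, 0.706, 0.043]
force: [-0.1, 1.0, -2.9]
grip_width: 0.0086
```

{"api": "step_arm", "payload": {"steps": [[[0,0,0,4,0,0,0],[0,0,0,8,0,0,0],[0,0,0,12,0,0,0],[0,0,0,16,0,0,0],[0,0,0,16,0,0,0]]]}}

```text
clock: 14.2
tool_pos: [0.5174, -0.002, 0.2654]
eef_rot: [0.705, -0.043, 0.706, 0.043]
force: [-0.2, 0.6, -4.0]
grip_width: 0.0082
```

```bash
python3 - <<'E'
from h import *
s=shot('scene','s7');w=shot('wrist','w7');o=r.observe();print(o['force'],o['tool_pos'])
m=np.zeros((550,800,3),np.uint8);m[:,:450]=cv2.resize(s['frame'][110:220,235:325],None,fx=5,fy=5,interpolation=cv2.INTER_CUBIC)
m[:420,450:]=w['frame'][:,105:455]
cv2.imwrite('pics/s7.png',m)
E
```

```text
[-0.51131732  0.14187288 -4.0521923 ] [ 0.5177686  -0.00200782  0.26618628]
```

View pics/s7.png

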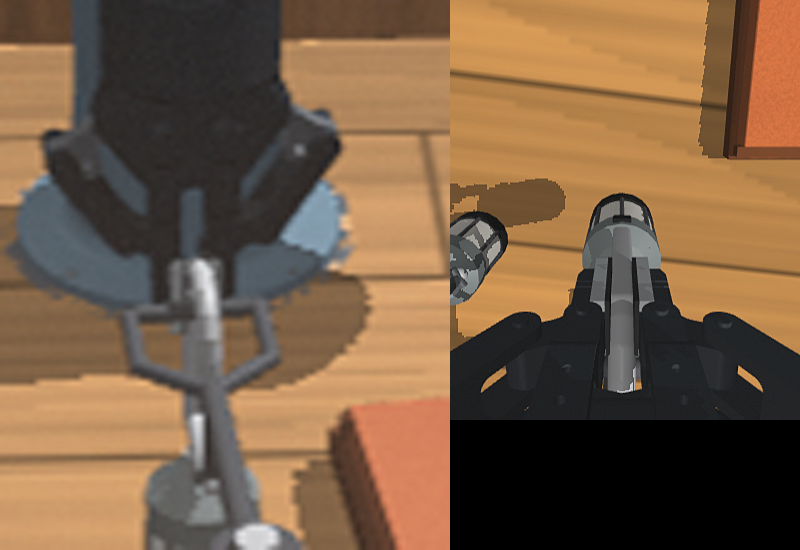

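The hook passes through the eye, with the crown over the bar at (195,300) and the nose on the post side. I'll lower gently until the bar takes the weight.

{"api": "step_arm", "payload": {"steps": [[[0,0,0,2,0,0,0],[0,0,0,4,0,0,0],[0,0,0,5,0,0,0],[0,0,0,6,0,0,0],[0,0,0,6,0,0,0]]]}}

```text
clock: 14.8
tool_pos: [0.5177, -0.002, 0.2601]
eef_rot: [0.706, -0.043, 0.706, 0.043]
force: [-0.3, 0.6, -3.0]
grip_width: 0.0087
```

{"api": "step_arm", "payload": {"steps": [[[0,0,0,1,0,0,0],[0,0,0,2,0,0,0],[0,0,0,2,0,0,0]]]}}

```text
clock: 15.1
tool_pos: [0.5179, -0.002, 0.2584]
eef_rot: [0.706, -0.043, 0.706, 0.043]
force: [-0.1, 0.6, -3.8]
grip_width: 0.0086
```

{"api": "step_arm", "payload": {"steps": [[[0,0,0,1,0,0,0],[0,0,0,1,0,0,0]]]}}

```text
clock: 15.3
tool_pos: [0.518, -0.0021, 0.258]
eef_rot: [0.706, -0.043, 0.705, 0.043]
force: [-1.5, -0.3, 0.9]
grip_width: 0.0088
```

{"api": "step_arm", "payload": {"steps": [[[0,0,0,1,0,0,0],[0,0,0,1,0,0,0]]]}}

```text
clock: 15.5
tool_pos: [0.5182, -0.0021, 0.2577]
eef_rot: [0.706, -0.043, 0.705, 0.043]
force: [-4.3, 0.0, 4.7]
grip_width: 0.0085
```

{"api": "step_arm", "payload": {"steps": [[[0,0,0,1,0,0,0],[0,0,0,1,0,0,0]]]}}

```text
clock: 15.7
tool_pos: [0.5183, -0.0021, 0.2576]
eef_rot: [0.707, -0.043, 0.705, 0.043]
force: [-6.8, 0.4, 8.7]
grip_width: 0.0087
```

The bar touches slightly spine-side of the crown, giving Fx −6.8. I'll lift 4 mm, shift back 6 mm, and lower again.

{"api": "step_arm", "payload": {"steps": [[[0,0,0,-4,0,0,0],[0,0,0,-4,0,-3,0],[0,0,0,-4,0,-6,0],[0,0,0,-2,0,-6,0],[0,0,0,-1,0,-6,0],[0,0,0,-1,0,-6,0]]]}}

```text
clock: 16.3
tool_pos: [0.5122, -0.0029, 0.2583]
eef_rot: [0.706, -0.043, 0.705, 0.043]
force: [-4.3, -0.3, 7.3]
grip_width: 0.0085
```

{"api": "step_arm", "payload": {"steps": [[[0,0,0,1,0,0,0],[0,0,0,1,0,0,0]]]}}

```text
clock: 16.5
tool_pos: [0.5124, -0.003, 0.258]
eef_rot: [0.707, -0.043, 0.705, 0.043]
force: [-6.4, 0.9, 11.0]
grip_width: 0.0081
```

{"api": "step_arm", "payload": {"steps": [[[0,0,0,1,0,0,0],[0,0,0,1,0,0,0]]]}}

```text
clock: 16.7
tool_pos: [0.5127, -0.003, 0.2578]
eef_rot: [0.707, -0.043, 0.705, 0.042]
force: [-7.2, 0.3, 13.1]
grip_width: 0.0087
```

{"api": "step_arm", "payload": {"steps": [[[0,0,0,-6,0,0,0],[0,0,0,-6,0,3,0],[0,0,0,-6,0,3,0],[0,0,0,-4,0,3,0],[0,0,0,-3.5,0,3,0],[0,0,0,-3.5,0,3,0]]]}}

```text
clock: 17.3
tool_pos: [0.5149, -0.0024, 0.2582]
eef_rot: [0.706, -0.043, 0.706, 0.043]
force: [-2.2, 0.1, 2.0]
grip_width: 0.0085
```

```bash
python3 - <<'E'
from h import *
s=shot('scene','s8');F=[];
for i in range(4):
    o=r.observe();F.append(np.r_[o['force'],o['moment'],o['tool_pos']]);r.read_camera('wrist')
print(np.mean(F,0).round(4))
E
```

```text
[-3.0183e+00  4.5770e-01  2.6336e+00  8.4900e-02  2.7430e-01  1.8100e-02
  5.1490e-01 -2.4000e-03  2.5820e-01]
```

{"api": "step_arm", "payload": {"steps": [[[0,0,0,-0.6,0,0,0],[0,0,0,-0.6,0,0,0],[0,0,0,-0.6,0,0,10],[0,0,0,-0.6,0,0,13],[0,0,0,-0.6,0,0,18],[0,0,0,-0.6,0,0,25],[0,0,0,-0.6,0,0,35],[0,0,0,-0.6,0,0,45],[0,0,0,-0.6,0,0,45],[0,0,0,-0.6,0,0,45]]]}}

```text
clock: 18.55
tool_pos: [0.5148, -0.0024, 0.2584]
eef_rot: [0.706, -0.043, 0.706, 0.043]
force: [-0.2, 0.4, -0.0]
grip_width: 0.0449
```

{"api": "step_arm", "payload": {"steps": [[[0,0,0,0,0,0,45],[0,0,0,-10,0,0,45],[0,0,0,-25,0,0,45],[0,0,0,-50,0,0,45],[0,0,0,-90,0,0,45],[0,0,0,-130,0,-10,45],[0,0,0,-150,0,-50,45],[0,0,0,-150,0,-90,45],[0,0,0,-150,0,-120,45],[0,0,0,-150,0,-120,45]]]}}

```text
clock: 19.55
tool_pos: [0.394, -0.017, 0.4111]
eef_rot: [0.708, -0.043, 0.704, 0.042]
force: [0.3, 0.4, -0.3]
grip_width: 0.0449
```

```bash
python3 - <<'E'
from h import *
s=shot('scene','s9');t=shot('top','t9');w=shot('wrist','w9')
D=[]
for k in range(40):
    f=r.read_camera('scene')['frame']; D.append(f[130:300,220:320].astype(int))
print('motion',[int((abs(D[i+8]-D[i]).max(2)>25).sum()) for i in range(0,32,6)],r.observe()['clock'],r.observe()['force'])
m=np.zeros((600,800,3),np.uint8);m[:,:400]=cv2.resize(f[140:290,230:330],(400,600),interpolation=cv2.INTER_CUBIC)
m[:300,400:]=cv2.resize(w['frame'],(400,300));m[300:,400:]=cv2.resize(t['frame'][70:325,145:485],(400,300),interpolation=cv2.INTER_AREA)
cv2.imwrite('pics/m9.png',m)
E
```

```text
motion [2, 4, 2, 0, 0, 0] 21.7 [-0.08074769 -0.17932105 -0.51309267]
```

View pics/m9.png

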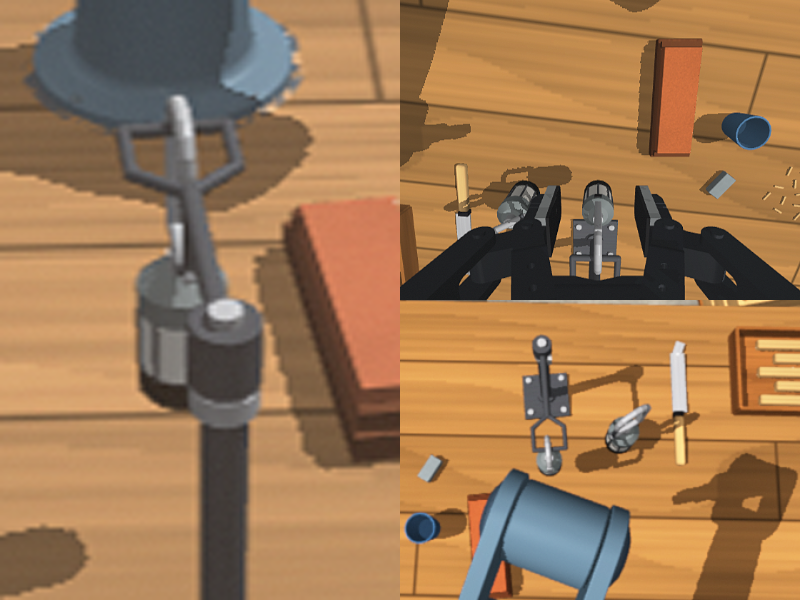

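The lamp hangs from its crown on the end bar, upright and with no motion left. The arm is at its stop and the bystanders haven't moved. I'm handing in.

```bash
python3 -c "
from workcell import r
print(r.sign_off())"
```

```text
the job is handed in; nothing more can be done
None
```

The small lamp is hanging from its hook's crown on the eye's end bar, with the arm at its stop, and the job is handed in at about 22 s.

- **Arm:** I pushed it until it stopped moving at 19 N. The top view then showed the eye at the position the hanger's measurements predict.
- **Lamp:** I took the smaller of the two, gripped it by the spine, turned it 40° and pressed the gate onto the bar at about 4 N. I then lowered it until the bar carried the weight and let go.
- **Last checks:** The pictures show the hook through the eye, the lamp upright, and no movement over the last second or so. The robot is clear of everything, and by eye the whetstone, knife, dressing stone and cup are where they were.
- **Gate shut, not seen:** In the last views the gate was too small or hidden to see. I take it as shut because the force dropped back to the lamp's weight once the bar passed it.
- **What disagreed:** The different estimates of the bar's sideways position differed by up to 8 mm, so I re-centred the hook by eye before pressing in. On the first lowering there was also a 7 N sideways force, and moving back 6 mm did not clear it. I set the lamp down between the two positions with about 3 N sideways still on it, eased it slightly and let go.

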